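# Fit the filter cartridge to the air coupler

### The job

Push the sleeve of the air coupler down until it stays back by itself and let go of it; then take the filter cartridge from the rack and press its plug straight down into the coupler, gently, until the sleeve springs forward and locks it. Stop pressing as soon as it has locked: never force the plug against the hard stop at the bottom. Let go of the cartridge, and leave the blanking plug, the wash bottle and the petri dish where they are.

Things in the scene. Friction and masses are not known exactly. Their poses are not given: they have to be found in the camera images.
- coupler: Air coupler fixed to the worktop, upright, mouth up: a 90 x 90 x 20 mm aluminium base plate with a 29 mm round steel barrel and a knurled sleeve standing on it. Origin under the middle of the plate, below the bore; z up. Its valve disc is damaged if the plug presses on it with more than 20 N.
- coupler_mouth (a point): Centre of the coupler's open mouth, 115 mm above the worktop; z points up along the bore. The mouth is a funnel 24 mm wide that narrows within 5 mm to a round bore of 20 mm. With the sleeve forward four steel dogs block the bore 24 mm below the mouth; with the sleeve back the bore is free.
- valve (a point): On the bore's axis, 34 mm below the mouth: here, up to 6.5 mm higher or lower (unknown, to be felt), waits a sprung brass disc that the plug presses down: 3 N at first, 5 N after 13 mm; about 15 mm down, near 8 N (more if the plug rubs), the sleeve trips forward; 1.5 mm further is a hard stop. After release the spring lifts the plug against the dogs.
- sleeve_grip (a point): Centre of the coupler's sleeve, a dark knurled ring of 42 mm outside diameter, 45 mm long, round the barrel; on the axis, half-way up the sleeve, 30 mm below the mouth when forward. Gripped across its diameter from above (the barrel stands 8 mm out of it); it slides straight down.
- sleeve (a joint): How far the sleeve is back (down), m: 0 forward, where a spring pushes it; 0.011 fully back, at its stop. It resists with up to 20 N near half-way; beyond 0.010 it is over a detent and stays back by itself until a plug trips it. If it springs forward with a plug only part way in, it stops near half-way.
- filter_grip (a point): Filter cartridge, 90 g (60 to 130), upright, plug down in one of the rack's two holes; the taller thing there. Centre of its aluminium barrel, where it is gripped: 32 mm in diameter, 24 mm below to 20 mm above this point, a 6 mm cap above. Below: a 22 mm neck 6 mm long, a 28 mm flange 4 mm thick, the steel plug. z up along its axis. Lift it 61 mm to clear the rack.
- filter_nose (a point): Lower end of the cartridge's steel plug, on its axis, 91 mm below filter_grip. The plug is 18 mm in diameter and 59 mm long, with a locking groove 12 to 34 mm from its end. Locked in the coupler, the end lies about 41 mm below the mouth.
- rack: Parking rack, fixed: a grey block 70 x 180 x 66 mm with two 22 mm holes, 45 mm either side of its middle along its long side (its y axis). Origin under its middle.
- blank_center (a point): Black blanking plug in the other hole of the rack: shorter, a 20 mm knob 16 mm high on a 28 mm flange of 4 mm that lies on the rack; this point is the centre of what stands out. Not to be disturbed.
- wash_bottle: White wash bottle, 68 mm in diameter, 197 mm high, standing behind the coupler; origin under its foot. Not to be disturbed.
- petri_b: Clear petri dish, 66 mm wide, 13 mm high, to the right behind the coupler; origin under its centre. Not to be disturbed.
Not all that is in view belongs to the job. Leave any red or yellow look-alike of the part that bears filter_grip alone.

How it is judged:
By the outcome, as a careful person would: the job done as asked, in the order asked, and still so for the second after the job is handed in, with the robot touching nothing.
It also fails if it takes over 64 s, if anything falls off the work surface, if the arm or the gripper's body presses on something with over 40 N, if the wrist force passes 120 N, or if a joint passes its speed limit or range.

### The arm

A 6-joint arm with a two-finger parallel gripper is mounted at the origin on a cart in front of the work surface, level with it; the furniture and walls round the work are solid. World frame = base frame: x ahead of the robot, y to its left, z up, the work surface at z = 0. Lengths are in m, angles in degrees, forces in N, time in s.
With the tool pointing down it reaches from about 0.4 to 0.825 m from the base axis. Payload 7 kg.
Tool frame: the origin (TCP) lies on the centre line of the jaws, within the pads' length; the fingertips stand 14 mm ahead of it and the grasp point (between the pads) lies 5 mm behind it; z points along the fingers, y is the line along which they close (so a half turn about z gives the same grasp; the last joint's range is limited). The gripper opens to 88 mm and grips with 3 to 60 N. Pads are 19 mm wide; open, the fingers measure 130 mm over their backs; the gripper's body (78 mm by 193 mm) begins 47 mm behind the grasp point.
Start: joints at [-59.238, 20.546, 0.682, 0, -70.136, -16.507], TCP at [0.166, -0.654, 0.241] pointing down, gripper open.
Joint ranges: [-176.03, 176.03], [-82.01, 121.73], [-58.28, 71.71], [-173.87, 95.51], [-174.79, -0.11], [-173.66, 173.66]. Speed limits (degrees/s): [136.94, 136.94, 172.46, 180, 180, 180].

### API

Orientations are given as [roll, pitch, yaw] about the fixed x, y, z axes, in that order (R = Rz(yaw) Ry(pitch) Rx(roll)).
In Python, from plant import r gives the robot as it stands.
- The arm moves only by the tool send_rows, never from a script. Its argument "steps" is a list of rows, each an object with "dp": the shift along the tool's x, y, z in mm, a list of three; "roll": the turn about the tool's z in rad; "jaw": the opening in per cent of the stroke, from 0 (shut) to 100 (fully open). In form: [{"dp": [tx, ty, tz], "roll": roll, "jaw": jaw}, ...]. A call has 1 to 5 rows; each row is the pose to reach, as a shift and turn from the pose commanded when the call began, along the tool's axes at that moment; what a row does not reach only later rows make up. A row lasts 1/8 s, in which the tool goes at most 62.5 mm and 10.7 degrees, less where a joint would pass 70% of its speed; a pose out of reach is approached as far as the arm can. A call with a gripper value outside its range is refused whole. The fingers move at their own pace and stop on an object; "newtons" is the grip in N (left out, the last holds). Time passes only in rows, so rows that repeat a pose let the fingers close. It gives the time, the measured TCP pose, the force, the opening and the grip force at its end, in the units of the state.
- r.get_state(): the state, without advancing time (a new reading comes with each control period).
- r.capture(name): name is "scene" or "top" or "wrist"; returns a dict with "image" (400x640x3 uint8, blue, green, red), "K" (3x3 intrinsics, pixels), "rvec" (rotation vector, rad) and "tvec" (3), from world to camera coordinates, as OpenCV has them. Camera axes: x right, y down, z forward; pixel columns grow to the right and rows downward; lengths in m; the calibration is good to about 2 mm. A picture is of the moment at which its call begins. There is no depth.
- r.close_job(): hands the job in; it is judged then, once.
The state is a dict: "time_s": time; "joints": joint angles; "qd": joint speeds; "joint_torque": joint torques, N m; "tcp_pos": TCP position; "eef_rot": TCP orientation; "contact_force": force on the tool from outside, world axes, zero at the start; "moment": the same for the moment, N m; "gripper_width": finger opening in m; "gripper_force": force on a finger pad.
Only numpy, scipy, OpenCV 4.12 (cv2) and the standard library are available. Lean on these libraries where they do the work, as an engineer would, in place of code of your own. Each camera call takes 0.05 s, during which the arm holds its last target. There are 200 camera calls.

## Working session

There is one attempt and no reset: what is moved stays moved. The work goes in short steps, Python scripts to look and compute and a tool call to move; the robot and the scene stay as the last step left them, time stands still between calls to the robot, and variables do not carry over. Pictures are saved under pics/ and viewed, at most 10 in all, crops included, and the job is handed in when it is done.

Besides the shell and the picture viewer there is one more tool, called after "Emit:" in YAML: its name, and indented under it one key for each argument. send_rows: Moves the arm, as the interface text tells. Its arguments: {"type":"object","properties":{"steps":{"type":"array","items":{"type":"object","properties":{"dp":{"type":"array","items":{"type":"number"}},"roll":{"type":"number"},"jaw":{"type":"number"}}}},"newtons":{"type":"number"}},"required":["steps"]}

```bash
mkdir -p pics; ls
python3 - <<'E'
from plant import r
import cv2,numpy as np,pickle
d={}
for n in("scene","top"):
    c=r.capture(n);d[n]=c;cv2.imwrite(f"pics/{n}0.png",c["image"])
    R=cv2.Rodrigues(np.array(c["rvec"],float))[0];print(n,c["K"],(-R.T@np.array(c["tvec"]).ravel()).round(3))
pickle.dump(d,open("c0.pkl","wb"))
print(r.get_state())
E
```

```text
pics
scene [[445.5816323    0.         319.03842754]
 [  0.         445.5816323  195.76098313]
 [  0.           0.           1.        ]] [-0.203 -0.439  0.544]
top [[418.30800331   0.         319.7225338 ]
 [  0.         418.30800331 195.24139999]
 [  0.           0.           1.        ]] [ 0.401 -0.046  1.096]
{'time_s': 0.1, 'joints': array([-5.92388655e+01,  2.05850612e+01,  6.39623535e-01, -1.80423211e-02,
       -7.01364174e+01, -1.65073022e+01]), 'qd': array([-0.06264208, -0.02012227,  0.17391634,  0.03625158,  0.01222899,
        0.01225005]), 'joint_torque': array([-1.34162237e-03, -5.84163845e+01,  2.93748289e+01,  7.01553494e+00,
        1.01256953e-02, -5.83596693e-05]), 'tcp_pos': array([ 0.166076  , -0.65381924,  0.23974559]), 'eef_rot': array([ 1.79916699e+02, -6.99728116e-03, -1.65752305e+02]), 'contact_force': array([-0.57478123,  0.36960751, -0.22641351]), 'moment': array([-0.02279468,  0.04068513, -0.02566906]), 'gripper_force': 0.0, 'gripper_width': 0.08765410274173528}
```

View pics/scene0.png

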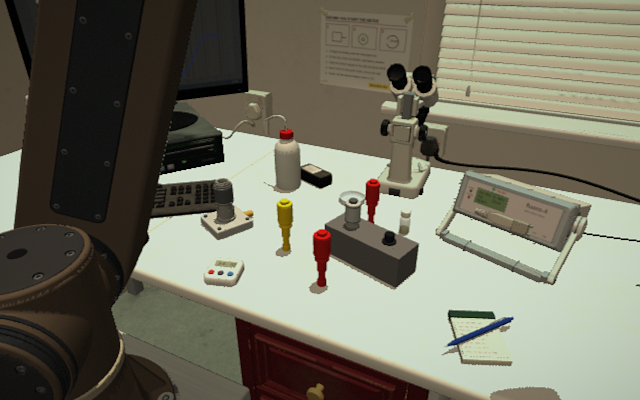

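View pics/top0.png

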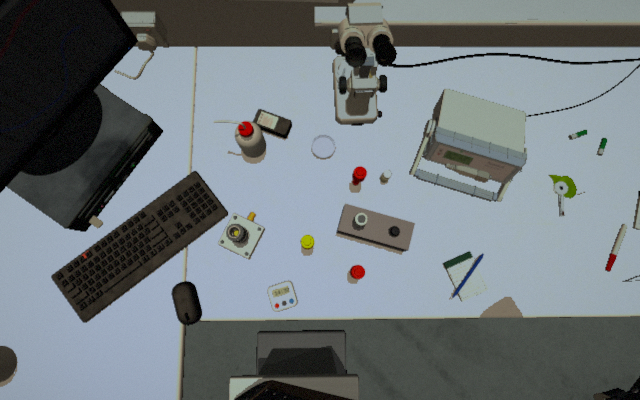

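Run:
```python
import cv2,numpy as np,pickle
d=pickle.load(open("c0.pkl","rb"))
def cr(n,u,v):return cv2.resize(d[n]["image"][v:v+75,u:u+100],None,fx=4,fy=4,interpolation=cv2.INTER_CUBIC)
cv2.imwrite("pics/m1.png",np.vstack([np.hstack([cr("top",190,195),cr("top",320,190)]),np.hstack([cr("scene",180,170),cr("scene",320,180)])]))
```

```text
(no output)
```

View pics/m1.png

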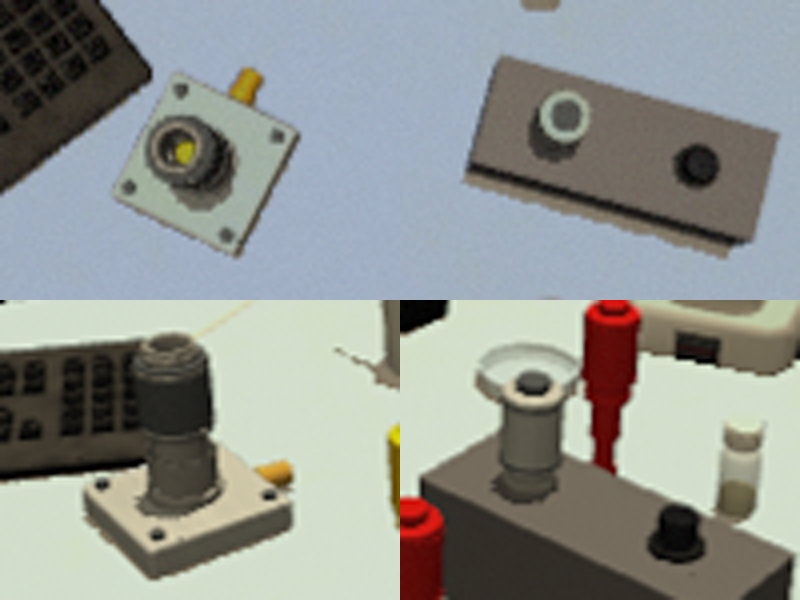

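```bash
cat > h.py <<'E'
import cv2,numpy as np
def hit(c,u,v,z):
    R=cv2.Rodrigues(np.array(c["rvec"],float))[0];t=np.array(c["tvec"],float).ravel();o=-R.T@t
    d=R.T@np.linalg.inv(c["K"])@[u,v,1];return (o+d*(z-o[2])/d[2]).round(4)
def proj(c,P):return cv2.projectPoints(np.array(P,float).reshape(-1,3),np.array(c["rvec"],float),np.array(c["tvec"],float),np.array(c["K"]),None)[0].reshape(-1,2).round(1)
E
python3 - <<'E'
from h import *
import pickle
d=pickle.load(open("c0.pkl","rb"));T,S=d["top"],d["scene"]
tp=lambda u,v,z:hit(T,u,v,z)
print("mouth",tp(235,232.5,.115),hit(S,222,181.2,.115))
print("plate",[tp(190+u/4,195+v/4,.02) for u,v in((172,72),(300,132),(240,252),(112,192))])
print("filt",tp(361.2,218.7,.126),hit(S,353.2,200,.126))
print("blank",tp(394.2,230.8,.086))
print("rack",[tp(320+u/4,190+v/4,.066) for u,v in((100,55),(378,133),(350,242),(70,165))])
print("bottle",tp(247,130,.197),"petri",tp(323,147,.01),"red",tp(359,174,.12),tp(357,271,.12),tp(307,241,.12))
E
```

```text
mouth [0.4967 0.1352 0.115 ] [0.4935 0.1338 0.115 ]
plate [array([0.5566, 0.1593, 0.02  ]), array([0.5169, 0.0761, 0.02  ]), array([0.4408, 0.1131, 0.02  ]), array([0.4796, 0.1953, 0.02  ])]
filt [ 0.5252 -0.1602  0.126 ] [ 0.5213 -0.1636  0.126 ]
blank [ 0.5001 -0.2442  0.086 ]
rack [array([ 0.5708, -0.1278,  0.066 ]), array([ 0.5204, -0.2995,  0.066 ]), array([ 0.4534, -0.2787,  0.066 ]), array([ 0.5023, -0.1077,  0.066 ])]
bottle [0.7189 0.0992 0.197 ] petri [ 0.7358 -0.0762  0.01  ] red [ 0.634  -0.1587  0.12  ] [ 0.405  -0.1477  0.12  ] [ 0.4749 -0.0331  0.12  ]
```

Emit:
send_rows:
  steps:
    - {"dp":[-272,153,0],"roll":-0.9,"jaw":100}
    - {"dp":[-272,153,0],"roll":-0.9,"jaw":100}
    - {"dp":[-272,153,0],"roll":-0.9,"jaw":100}
    - {"dp":[-272,153,0],"roll":-0.9,"jaw":100}
    - {"dp":[-272,153,0],"roll":-0.9,"jaw":100}
  newtons: 60

```text
time_s: 0.72
tcp_pos: [0.3932, -0.4372, 0.2404]
eef_rot: [180.0, 0.0, -113.9]
contact_force: [1.6, -0.3, -0.5]
gripper_width: 0.0877
gripper_force: 0.0
```

```bash
cat >> h.py <<'E'
def togo(s,tgt,yaw):
    a=np.radians(s["eef_rot"][2]);D=(np.array(tgt)-s["tcp_pos"])*1e3
    w=(yaw-s["eef_rot"][2]+180)%360-180
    print("t",s["time_s"],s["tcp_pos"].round(4),s["eef_rot"].round(2),"F",s["contact_force"].round(1),"w",round(s["gripper_width"],4))
    print("dp",(np.cos(a)*D[0]+np.sin(a)*D[1]).round(1),(np.sin(a)*D[0]-np.cos(a)*D[1]).round(1),(-D[2]).round(1),"roll",(-np.radians(w)).round(3))
E
python3 - <<'E'
from h import *
from plant import r
togo(r.get_state(),(.497,.135,.21),-106)
E
```

```text
t 0.725 [ 0.3932 -0.4372  0.2404] [ 1.7999e+02  1.0000e-02 -1.1387e+02] F [ 1.6 -0.3 -0.5] w 0.0877
dp -565.3 136.6 30.4 roll -0.137
```

Emit:
send_rows:
  steps:
    - {"dp":[-283,68,0],"roll":-0.137,"jaw":100}
    - {"dp":[-283,68,0],"roll":-0.137,"jaw":100}
    - {"dp":[-283,68,0],"roll":-0.137,"jaw":100}
    - {"dp":[-283,68,0],"roll":-0.137,"jaw":100}
    - {"dp":[-283,68,0],"roll":-0.137,"jaw":100}

```text
time_s: 1.35
tcp_pos: [0.4459, -0.1506, 0.2406]
eef_rot: [-180.0, 0.0, -106.2]
contact_force: [0.2, 0.0, 0.5]
gripper_width: 0.0879
gripper_force: 0.0
```

Run:
```python
from h import *
from plant import r
togo(r.get_state(),(.497,.135,.24),-106)
c=r.capture("wrist");cv2.imwrite("pics/w1.png",c["image"]);print(proj(c,[.497,.135,.115]),proj(c,[.524,-.161,.126]))
import pickle;pickle.dump(c,open("w1.pkl","wb"))
```

```text
t 1.35 [ 0.4459 -0.1506  0.2406] [-1.7999e+02  2.0000e-02 -1.0625e+02] F [0.2 0.  0.5] w 0.0879
dp -288.4 30.9 0.6 roll -0.004
[[350.3 453.5]] [[226.7 218.8]]
```

Emit:
send_rows:
  steps:
    - {"dp":[-288,31,0],"roll":0,"jaw":100}
    - {"dp":[-288,31,0],"roll":0,"jaw":100}
    - {"dp":[-288,31,0],"roll":0,"jaw":100}
    - {"dp":[-288,31,0],"roll":0,"jaw":100}
    - {"dp":[-288,31,0],"roll":0,"jaw":100}

```text
time_s: 2.02
tcp_pos: [0.4972, 0.1347, 0.2403]
eef_rot: [180.0, -0.0, -106.2]
contact_force: [-0.1, -0.5, 0.3]
gripper_width: 0.0872
gripper_force: 0.0
```

Run:
```python
from h import *
from plant import r
togo(r.get_state(),(.497,.135,.09),-106)
c=r.capture("wrist");p=proj(c,[.497,.135,.115]);print(p)
import pickle;w=pickle.load(open("w1.pkl","rb"));pickle.dump(c,open("w2.pkl","wb"))
a=cv2.resize(w["image"][150:300,150:310],None,fx=2.5,fy=2.5,interpolation=2)
b=cv2.resize(c["image"],(640,400))
u,v=p[0].astype(int);u0=max(u-80,0);v0=max(v-75,0);print(u0,v0)
b=cv2.resize(c["image"][v0:v0+150,u0:u0+160],(400,375),interpolation=2)
cv2.imwrite("pics/w2.png",np.hstack([a,b]))
```

```text
t 2.025 [0.4972 0.1347 0.2403] [ 179.99   -0.   -106.23] F [-0.1 -0.5  0.3] w 0.0872
dp -0.2 0.3 150.3 roll -0.004
[[322.5 201.5]]
242 126
```

View pics/w2.png

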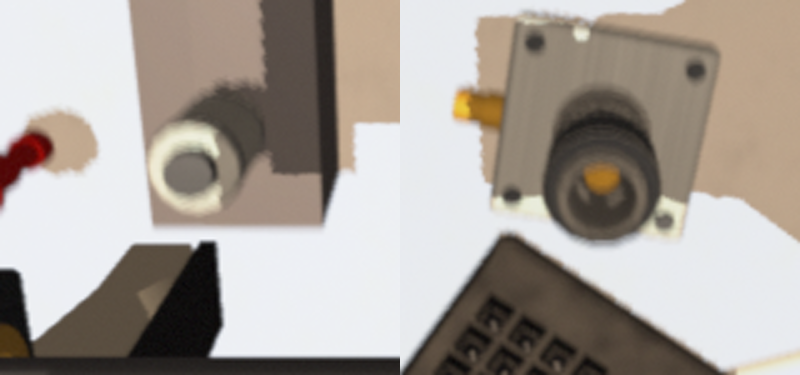

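Run:
```python
from h import *
import pickle
a=pickle.load(open("w1.pkl","rb"));b=pickle.load(open("w2.pkl","rb"))
print(hit(a,226,217.2,.126),hit(b,322.4,202.8,.115),hit(b,322.4,204.4,.115))
g=cv2.cvtColor(b["image"],6)[126:276,242:402]
print(hit(b,322.4,200,.115))
```

```text
[ 0.524  -0.1625  0.126 ] [0.4974 0.1361 0.115 ] [0.4978 0.1374 0.115 ]
[0.4967 0.1337 0.115 ]
```

Emit:
send_rows:
  steps:
    - {"dp":[-1,0,60],"roll":0,"jaw":100}
    - {"dp":[-1,0,120],"roll":0,"jaw":100}
    - {"dp":[-1,0,156],"roll":0,"jaw":100}
    - {"dp":[-1,0,157],"roll":0,"jaw":20}
    - {"dp":[-1,0,157],"roll":0,"jaw":20}
  newtons: 60

```text
time_s: 2.7
tcp_pos: [0.4984, 0.1335, 0.0848]
eef_rot: [-179.9, 0.0, -106.3]
contact_force: [-0.3, 0.7, 0.5]
gripper_width: 0.0728
gripper_force: 0.0
```

Emit:
send_rows:
  steps:
    - {"dp":[0,0,0],"roll":0,"jaw":20}
    - {"dp":[0,0,0],"roll":0,"jaw":20}
    - {"dp":[0,0,0],"roll":0,"jaw":20}
    - {"dp":[0,0,0],"roll":0,"jaw":20}
    - {"dp":[0,0,0],"roll":0,"jaw":20}
  newtons: 60

```text
time_s: 3.32
tcp_pos: [0.4971, 0.1334, 0.0837]
eef_rot: [180.0, 0.0, -106.3]
contact_force: [-3.5, 3.4, 3.5]
gripper_width: 0.0401
gripper_force: 60.0
```

Run:
```python
from h import *
from plant import r
togo(r.get_state(),(.4972,.1358,.083),-106.2)
c=r.capture("wrist");togo(r.get_state(),(.4972,.1358,.083),-106.2)
```

```text
t 3.325 [0.4971 0.1334 0.0837] [ 1.7997e+02  2.0000e-02 -1.0635e+02] F [-3.5  3.4  3.5] w 0.0401
dp -2.3 0.6 0.7 roll -0.003
t 3.375 [0.4971 0.1334 0.0837] [ 1.7997e+02  2.0000e-02 -1.0635e+02] F [-5.   3.2  2.6] w 0.0404
dp -2.3 0.6 0.7 roll -0.003
```

Emit:
send_rows:
  steps:
    - {"dp":[0,0,3],"roll":0,"jaw":20}
    - {"dp":[0,0,6],"roll":0,"jaw":20}
    - {"dp":[0,0,8],"roll":0,"jaw":20}
    - {"dp":[0,0,10],"roll":0,"jaw":20}
    - {"dp":[0,0,11],"roll":0,"jaw":20}

```text
time_s: 4.0
tcp_pos: [0.4972, 0.1335, 0.0732]
eef_rot: [180.0, 0.0, -106.3]
contact_force: [-9.6, 3.6, 17.6]
gripper_width: 0.0406
gripper_force: 60.0
```

Emit:
send_rows:
  steps:
    - {"dp":[0,0,0.5],"roll":0,"jaw":20}
    - {"dp":[0,0,1],"roll":0,"jaw":20}
    - {"dp":[0,0,1.5],"roll":0,"jaw":20}

```text
time_s: 4.38
tcp_pos: [0.4973, 0.1335, 0.0731]
eef_rot: [-180.0, 0.0, -106.3]
contact_force: [-15.2, 2.7, 28.8]
gripper_width: 0.0404
gripper_force: 60.0
```

Emit:
send_rows:
  steps:
    - {"dp":[0,0,-1.5],"roll":0,"jaw":20}
    - {"dp":[0,0,-1.5],"roll":0,"jaw":100}
    - {"dp":[0,0,-1.5],"roll":0,"jaw":100}
    - {"dp":[0,0,-1.5],"roll":0,"jaw":100}
    - {"dp":[0,0,-1.5],"roll":0,"jaw":100}

```text
time_s: 5.0
tcp_pos: [0.4975, 0.133, 0.0724]
eef_rot: [180.0, -0.0, -106.3]
contact_force: [-0.6, 0.4, -0.2]
gripper_width: 0.0745
gripper_force: 0.0
```

Emit:
send_rows:
  steps:
    - {"dp":[0,0,-50],"roll":0,"jaw":100}
    - {"dp":[0,0,-110],"roll":0,"jaw":100}
    - {"dp":[0,0,-165],"roll":0,"jaw":100}
    - {"dp":[0,0,-165],"roll":0,"jaw":100}

```text
time_s: 5.5
tcp_pos: [0.4997, 0.1342, 0.2425]
eef_rot: [-179.6, 0.4, -106.3]
contact_force: [-0.0, 0.1, -0.9]
gripper_width: 0.0876
gripper_force: 0.0
```

Run:
```python
from h import *
from plant import r
c=r.capture("wrist");s=r.capture("scene")
togo(r.get_state(),(.524,-.1615,.24),-106.2)
p=proj(c,[.4972,.1358,.115]);u,v=p[0].astype(int);print(p,u-80,v-75)
import pickle;pickle.dump(c,open("w3.pkl","wb"))
b=cv2.resize(c["image"][v-75:v+75,u-80:u+80],(400,375),interpolation=2)
a=cv2.resize(s["image"][160:250,180:276],(400,375),interpolation=2)
cv2.imwrite("pics/w3.png",np.hstack([a,b]))
```

```text
t 5.6 [0.4975 0.1332 0.238 ] [-1.7997e+02  7.0000e-02 -1.0634e+02] F [ 0.1 -0.2 -0.4] w 0.0876
dp 275.3 -108.4 -2.0 roll -0.002
[[326.6 200.6]] 246 125
```

View pics/w3.png

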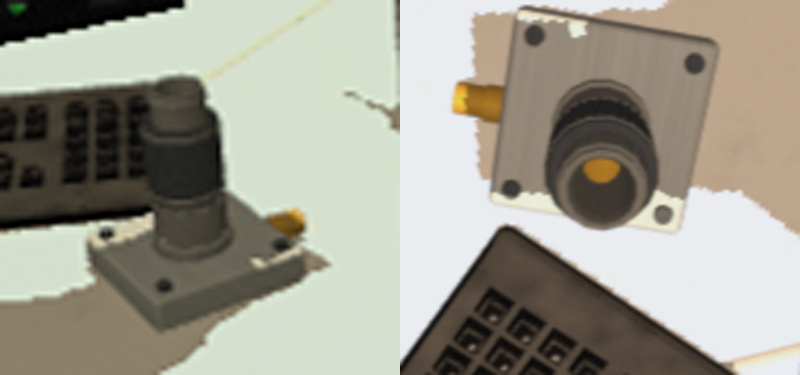

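Emit:
send_rows:
  steps:
    - {"dp":[275,-108,0],"roll":0,"jaw":100}
    - {"dp":[275,-108,0],"roll":0,"jaw":100}
    - {"dp":[275,-108,0],"roll":0,"jaw":100}
    - {"dp":[275,-108,0],"roll":0,"jaw":100}
    - {"dp":[275,-108,0],"roll":0,"jaw":100}

```text
time_s: 6.22
tcp_pos: [0.5229, -0.1635, 0.2358]
eef_rot: [179.8, -0.0, -106.4]
contact_force: [0.6, 1.3, -0.4]
gripper_width: 0.0878
gripper_force: 0.0
```

Emit:
send_rows:
  steps:
    - {"dp":[0,0,0],"roll":0,"jaw":100}
    - {"dp":[0,0,0],"roll":0,"jaw":100}

```text
time_s: 6.48
tcp_pos: [0.5231, -0.1612, 0.2361]
eef_rot: [179.8, -0.0, -106.4]
contact_force: [-0.3, 0.4, 0.1]
gripper_width: 0.0873
gripper_force: 0.0
```

Run:
```python
from h import *
from plant import r
c=r.capture("wrist")
togo(r.get_state(),(.524,-.1615,.24),-106.2)
p=proj(c,[.524,-.1615,.126]);u,v=p[0].astype(int);print(p,u-80,v-75)
import pickle;pickle.dump(c,open("w4.pkl","wb"))
cv2.imwrite("pics/w4.png",cv2.resize(c["image"][v-75:v+75,u-80:u+80],(640,600),interpolation=2))
```

```text
t 6.525 [ 0.5234 -0.1607  0.2365] [ 1.7989e+02 -2.0000e-02 -1.0632e+02] F [-0.3 -0.4 -0.7] w 0.0879
dp 0.6 -0.8 -3.5 roll -0.002
[[320.7 206.9]] 240 131
```

View pics/w4.png

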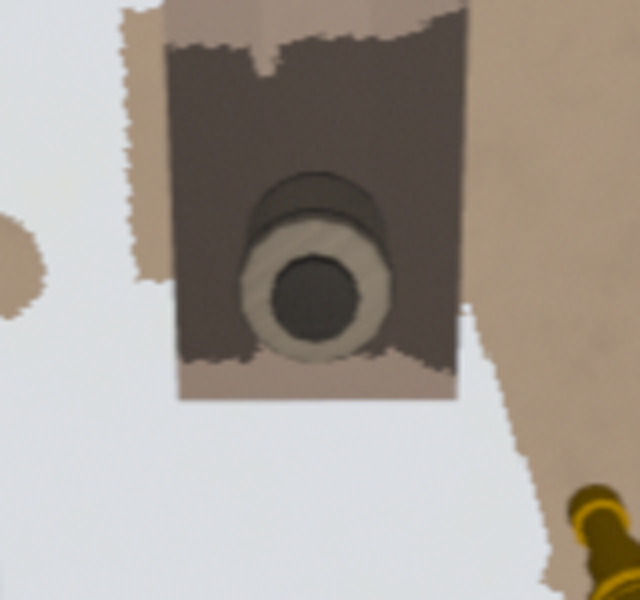

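Run:
```python
from h import *
import pickle
c=pickle.load(open("w4.pkl","rb"));b=pickle.load(open("w3.pkl","rb"))
print(hit(c,318.75,205.5,.126),hit(c,319,203.3,.12),hit(c,319,203.3,.126))
print(hit(b,326.8,199.8,.115))
```

```text
[ 0.5252 -0.163   0.126 ] [ 0.525 -0.163  0.12 ] [ 0.5245 -0.1647  0.126 ]
[0.4969 0.1352 0.115 ]
```

Emit:
send_rows:
  steps:
    - {"dp":[1.5,-2.2,55],"roll":0,"jaw":100}
    - {"dp":[1.5,-2.2,110],"roll":0,"jaw":80}
    - {"dp":[1.5,-2.2,141],"roll":0,"jaw":70}
    - {"dp":[1.5,-2.2,141],"roll":0,"jaw":60}
    - {"dp":[1.5,-2.2,141],"roll":0,"jaw":50}
  newtons: 40

```text
time_s: 7.15
tcp_pos: [0.5266, -0.1625, 0.0979]
eef_rot: [-179.9, 0.0, -106.2]
contact_force: [-0.2, -0.0, 0.7]
gripper_width: 0.0533
gripper_force: 0.0
```

Emit:
send_rows:
  steps:
    - {"dp":[0,0,0],"roll":0,"jaw":20}
    - {"dp":[0,0,0],"roll":0,"jaw":20}
    - {"dp":[0,0,0],"roll":0,"jaw":20}
    - {"dp":[0,0,0],"roll":0,"jaw":20}
    - {"dp":[0,0,0],"roll":0,"jaw":20}
  newtons: 40

```text
time_s: 7.78
tcp_pos: [0.5261, -0.1632, 0.0977]
eef_rot: [-179.9, 0.0, -106.3]
contact_force: [-1.3, 1.5, 6.8]
gripper_width: 0.0314
gripper_force: 40.0
```

Emit:
send_rows:
  steps:
    - {"dp":[0,0,-20],"roll":0,"jaw":20}
    - {"dp":[0,0,-65],"roll":0,"jaw":20}
    - {"dp":[0,0,-110],"roll":0,"jaw":20}
    - {"dp":[0,0,-145],"roll":0,"jaw":20}
    - {"dp":[0,0,-145],"roll":0,"jaw":20}

```text
time_s: 8.4
tcp_pos: [0.527, -0.1634, 0.2449]
eef_rot: [-179.7, 0.1, -106.3]
contact_force: [-0.3, 0.5, -0.8]
gripper_width: 0.0314
gripper_force: 40.0
```

Run:
```python
from h import *
from plant import r
togo(r.get_state(),(.4969,.1352,.2427),-106.3)
```

```text
t 8.4 [ 0.527  -0.1634  0.2449] [-1.7966e+02  8.0000e-02 -1.0633e+02] F [-0.3  0.5 -0.8] w 0.0314
dp -278.1 112.8 2.2 roll -0.0
```

Emit:
send_rows:
  steps:
    - {"dp":[-40,16,0],"roll":0,"jaw":20}
    - {"dp":[-95,38,0],"roll":0,"jaw":20}
    - {"dp":[-150,60,0],"roll":0,"jaw":20}
    - {"dp":[-205,82,0],"roll":0,"jaw":20}
    - {"dp":[-255,102,0],"roll":0,"jaw":20}

```text
time_s: 9.02
tcp_pos: [0.4983, 0.1119, 0.2408]
eef_rot: [180.0, -0.0, -106.3]
contact_force: [1.7, -0.8, 0.3]
gripper_width: 0.0313
gripper_force: 40.0
```

Emit:
send_rows:
  steps:
    - {"dp":[-23,10,0],"roll":0,"jaw":20}
    - {"dp":[-23,10,0],"roll":0,"jaw":20}
    - {"dp":[-23,10,0],"roll":0,"jaw":20}
    - {"dp":[-23,10,0],"roll":0,"jaw":20}

```text
time_s: 9.52
tcp_pos: [0.4962, 0.1341, 0.2413]
eef_rot: [180.0, -0.0, -106.4]
contact_force: [0.2, 0.3, -0.2]
gripper_width: 0.0311
gripper_force: 40.0
```

Run:
```python
from h import *
from plant import r
im=[];P=[.4969,.1352,.14]
for n in("scene","top","wrist"):
    c=r.capture(n);p=proj(c,P);print(n,p,proj(c,[.4969,.1352,.115]));u,v=p[0].astype(int);w=dict(scene=(40,50),top=(40,50),wrist=(80,100))[n]
    u=np.clip(u,w[0],640-w[0]);v=np.clip(v,w[1],400-w[1]);print(u-w[0],v-w[1])
    im.append(cv2.resize(c["image"][v-w[1]:v+w[1],u-w[0]:u+w[0]],(264,330),interpolation=2))
togo(r.get_state(),(.4969,.1352,.2427),-106.3)
cv2.imwrite("pics/w5.png",np.hstack(im))
```

```text
scene [[221.3 170.1]] [[222.4 180.5]]
181 120
top [[233.  231.4]] [[235.  232.4]]
193 181
wrist [[321.8 211.7]] [[321.8 202.1]]
241 111
t 9.675 [0.4963 0.1343 0.2415] [ 180.    -0.  -106.4] F [-0.1  0.6 -0.5] w 0.0314
dp -1.0 -0.3 -1.2 roll -0.002
```

View pics/w5.png

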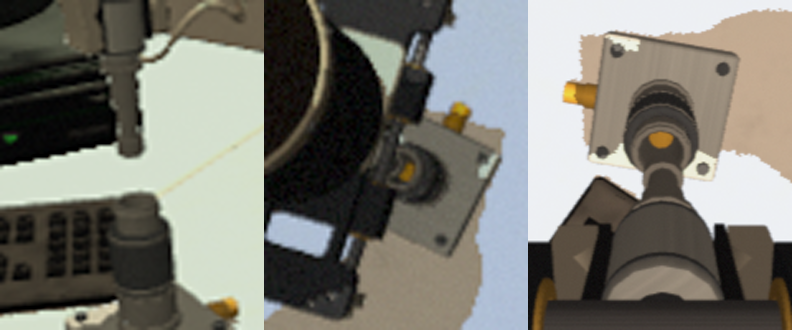

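Emit:
send_rows:
  steps:
    - {"dp":[-0.5,0,15],"roll":0,"jaw":20}
    - {"dp":[-0.5,0,30],"roll":0,"jaw":20}
    - {"dp":[-0.5,0,36],"roll":0,"jaw":20}
    - {"dp":[-0.5,0,40],"roll":0,"jaw":20}
    - {"dp":[-0.5,0,43],"roll":0,"jaw":20}

```text
time_s: 10.3
tcp_pos: [0.4966, 0.1357, 0.1985]
eef_rot: [-180.0, 0.0, -106.3]
contact_force: [0.4, -0.5, -0.7]
gripper_width: 0.0312
gripper_force: 40.0
```

Emit:
send_rows:
  steps:
    - {"dp":[0,0,3],"roll":0,"jaw":20}
    - {"dp":[0,0,6],"roll":0,"jaw":20}
    - {"dp":[0,0,9],"roll":0,"jaw":20}
    - {"dp":[0,0,12],"roll":0,"jaw":20}
    - {"dp":[0,0,15],"roll":0,"jaw":20}

```text
time_s: 10.92
tcp_pos: [0.4966, 0.1357, 0.1835]
eef_rot: [-180.0, 0.0, -106.3]
contact_force: [0.8, 0.2, -0.4]
gripper_width: 0.031
gripper_force: 40.0
```

Emit:
send_rows:
  steps:
    - {"dp":[0,0,1.5],"roll":0,"jaw":20}
    - {"dp":[0,0,3],"roll":0,"jaw":20}
    - {"dp":[0,0,4.5],"roll":0,"jaw":20}
    - {"dp":[0,0,6],"roll":0,"jaw":20}
    - {"dp":[0,0,7.5],"roll":0,"jaw":20}

```text
time_s: 11.55
tcp_pos: [0.4965, 0.1356, 0.1761]
eef_rot: [-180.0, 0.0, -106.3]
contact_force: [2.1, -0.1, -0.2]
gripper_width: 0.0314
gripper_force: 40.0
```

Emit:
send_rows:
  steps:
    - {"dp":[0,0,1],"roll":0,"jaw":20}
    - {"dp":[0,0,2],"roll":0,"jaw":20}
    - {"dp":[0,0,3],"roll":0,"jaw":20}
    - {"dp":[0,0,4],"roll":0,"jaw":20}
    - {"dp":[0,0,5],"roll":0,"jaw":20}

```text
time_s: 12.18
tcp_pos: [0.4965, 0.1357, 0.1712]
eef_rot: [-180.0, 0.0, -106.3]
contact_force: [1.4, 0.2, 3.1]
gripper_width: 0.0312
gripper_force: 40.0
```

Emit:
send_rows:
  steps:
    - {"dp":[0,-0.2,1],"roll":0,"jaw":20}
    - {"dp":[0,-0.2,2],"roll":0,"jaw":20}
    - {"dp":[0,-0.2,3],"roll":0,"jaw":20}
    - {"dp":[0,-0.2,4],"roll":0,"jaw":20}
    - {"dp":[0,-0.2,5],"roll":0,"jaw":20}

```text
time_s: 12.8
tcp_pos: [0.4966, 0.1356, 0.166]
eef_rot: [-180.0, 0.0, -106.3]
contact_force: [0.9, 1.6, 4.6]
gripper_width: 0.0311
gripper_force: 40.0
```

Emit:
send_rows:
  steps:
    - {"dp":[0,0,1],"roll":0,"jaw":20}
    - {"dp":[0,0,2],"roll":0,"jaw":20}
    - {"dp":[0,0,3],"roll":0,"jaw":20}

```text
time_s: 13.18
tcp_pos: [0.4966, 0.1356, 0.1631]
eef_rot: [-180.0, 0.0, -106.3]
contact_force: [0.5, 1.4, 6.0]
gripper_width: 0.0313
gripper_force: 40.0
```

Emit:
send_rows:
  steps:
    - {"dp":[0,0,0.5],"roll":0,"jaw":20}
    - {"dp":[0,0,1],"roll":0,"jaw":20}

```text
time_s: 13.42
tcp_pos: [0.4966, 0.1356, 0.1622]
eef_rot: [-180.0, 0.0, -106.3]
contact_force: [0.2, 1.0, 6.6]
gripper_width: 0.0312
gripper_force: 40.0
```

Emit:
send_rows:
  steps:
    - {"dp":[0,0,0.4],"roll":0,"jaw":20}
    - {"dp":[0,0,0.4],"roll":0,"jaw":20}

```text
time_s: 13.68
tcp_pos: [0.4966, 0.1356, 0.1619]
eef_rot: [-180.0, 0.0, -106.3]
contact_force: [0.8, 1.0, 6.3]
gripper_width: 0.0313
gripper_force: 40.0
```

Emit:
send_rows:
  steps:
    - {"dp":[0,0,0.4],"roll":0,"jaw":20}
    - {"dp":[0,0,0.4],"roll":0,"jaw":20}

```text
time_s: 13.92
tcp_pos: [0.4966, 0.1356, 0.1615]
eef_rot: [-180.0, 0.0, -106.3]
contact_force: [-0.3, 1.8, 6.2]
gripper_width: 0.0314
gripper_force: 40.0
```

Emit:
send_rows:
  steps:
    - {"dp":[0,0,0.4],"roll":0,"jaw":20}
    - {"dp":[0,0,0.4],"roll":0,"jaw":20}

```text
time_s: 14.18
tcp_pos: [0.4967, 0.1356, 0.1611]
eef_rot: [-180.0, 0.0, -106.3]
contact_force: [1.0, 0.0, 5.4]
gripper_width: 0.0313
gripper_force: 40.0
```

```bash
cat > chk.py <<'E'
from plant import r
import cv2,numpy as np,os
g=cv2.cvtColor(r.capture("scene")["image"],6)[180:240,205:245].astype(float)
print("col",g[:,13:25].mean(1).round().astype(int).tolist())
s=r.get_state();print(s["time_s"],s["tcp_pos"].round(4),s["contact_force"].round(1))
E
python3 chk.py
```

```text
col [81, 74, 72, 74, 81, 74, 63, 64, 65, 65, 63, 52, 48, 64, 48, 37, 37, 37, 37, 37, 37, 37, 37, 37, 37, 36, 36, 48, 63, 53, 67, 71, 69, 69, 68, 69, 68, 72, 73, 81, 79, 72, 85, 99, 102, 101, 100, 91, 85, 82, 91, 90, 84, 80, 79, 79, 87, 98, 111, 124]
14.225 [0.4966 0.1356 0.1611] [0.3 1.1 5.5]
```

Emit:
send_rows:
  steps:
    - {"dp":[0,0,0.4],"roll":0,"jaw":20}
    - {"dp":[0,0,0.4],"roll":0,"jaw":20}

```text
time_s: 14.48
tcp_pos: [0.4966, 0.1356, 0.1607]
eef_rot: [-180.0, 0.0, -106.3]
contact_force: [-0.0, 1.3, 6.1]
gripper_width: 0.0317
gripper_force: 40.0
```

```bash
python3 chk.py
```

```text
col [81, 74, 72, 74, 81, 74, 62, 63, 65, 65, 63, 52, 48, 64, 48, 36, 36, 37, 37, 37, 37, 37, 38, 37, 36, 36, 37, 49, 63, 53, 67, 71, 69, 69, 69, 69, 68, 71, 73, 81, 79, 72, 85, 99, 102, 102, 100, 91, 85, 83, 91, 90, 84, 80, 79, 79, 86, 98, 111, 124]
14.525 [0.4966 0.1356 0.1607] [-0.7  1.9  6.9]
```

Emit:
send_rows:
  steps:
    - {"dp":[0,0,0.4],"roll":0,"jaw":20}
    - {"dp":[0,0,0.4],"roll":0,"jaw":20}

```text
time_s: 14.78
tcp_pos: [0.4966, 0.1356, 0.1603]
eef_rot: [-180.0, 0.0, -106.3]
contact_force: [0.3, 0.0, 6.6]
gripper_width: 0.0314
gripper_force: 40.0
```

```bash
python3 chk.py
```

```text
col [80, 74, 72, 74, 81, 74, 62, 64, 65, 65, 63, 52, 49, 65, 48, 36, 36, 37, 36, 37, 37, 37, 37, 37, 36, 36, 37, 50, 62, 53, 67, 71, 69, 69, 69, 69, 69, 71, 73, 81, 79, 72, 85, 99, 102, 101, 100, 91, 85, 82, 91, 90, 84, 80, 79, 79, 86, 98, 111, 124]
14.825 [0.4966 0.1356 0.1603] [0.4 0.7 5.7]
```

Emit:
send_rows:
  steps:
    - {"dp":[0,0,0.3],"roll":0,"jaw":20}
    - {"dp":[0,0,0.3],"roll":0,"jaw":20}

```text
time_s: 15.08
tcp_pos: [0.4967, 0.1356, 0.1601]
eef_rot: [-180.0, 0.0, -106.3]
contact_force: [-0.2, 1.6, 5.8]
gripper_width: 0.0315
gripper_force: 40.0
```

```bash
python3 chk.py
```

```text
col [81, 74, 72, 74, 81, 73, 62, 64, 65, 65, 63, 51, 49, 65, 48, 36, 37, 37, 37, 37, 37, 37, 37, 37, 36, 37, 36, 51, 62, 53, 67, 71, 69, 68, 69, 69, 69, 71, 73, 81, 79, 72, 85, 99, 101, 101, 100, 91, 85, 82, 91, 89, 84, 80, 79, 79, 86, 98, 111, 124]
15.125 [0.4967 0.1356 0.16  ] [-0.4  1.9  7.1]
```

Emit:
send_rows:
  steps:
    - {"dp":[0,0,0.4],"roll":0,"jaw":20}
    - {"dp":[0,0,0.4],"roll":0,"jaw":20}

```text
time_s: 15.38
tcp_pos: [0.4967, 0.1356, 0.1596]
eef_rot: [-180.0, 0.0, -106.3]
contact_force: [1.1, 1.8, 5.5]
gripper_width: 0.0314
gripper_force: 40.0
```

```bash
python3 chk.py
```

```text
col [82, 70, 66, 68, 72, 70, 59, 50, 46, 63, 47, 36, 36, 37, 37, 36, 37, 37, 36, 37, 37, 36, 36, 45, 65, 52, 63, 67, 66, 66, 70, 71, 69, 69, 69, 68, 69, 71, 73, 81, 79, 72, 85, 99, 101, 101, 100, 92, 85, 82, 91, 89, 84, 80, 79, 79, 86, 98, 111, 124]
15.425 [0.4967 0.1356 0.1596] [-0.1  1.   5.5]
```

Emit:
send_rows:
  steps:
    - {"dp":[0,0,0.3],"roll":0,"jaw":20}
    - {"dp":[0,0,0.3],"roll":0,"jaw":20}

```text
time_s: 15.68
tcp_pos: [0.4967, 0.1356, 0.1594]
eef_rot: [-180.0, 0.0, -106.3]
contact_force: [0.5, 2.0, 6.2]
gripper_width: 0.0316
gripper_force: 40.0
```

```bash
python3 chk.py
```

```text
col [81, 70, 66, 68, 72, 69, 59, 50, 46, 63, 48, 36, 36, 36, 37, 37, 37, 37, 37, 37, 36, 36, 36, 46, 65, 53, 63, 67, 66, 66, 70, 71, 69, 69, 69, 69, 69, 71, 73, 81, 79, 73, 85, 99, 102, 101, 100, 91, 85, 82, 91, 90, 84, 80, 79, 79, 86, 98, 111, 124]
15.725 [0.4967 0.1356 0.1594] [0.7 2.1 6. ]
```

Emit:
send_rows:
  steps:
    - {"dp":[0,0,-0.5],"roll":0,"jaw":20}
    - {"dp":[0,0,-1],"roll":0,"jaw":20}

```text
time_s: 15.98
tcp_pos: [0.4966, 0.1355, 0.16]
eef_rot: [-180.0, 0.0, -106.3]
contact_force: [2.9, -0.3, 2.3]
gripper_width: 0.0311
gripper_force: 40.0
```

```bash
python3 chk.py
python3 - <<'E'
import pickle,cv2
g=cv2.cvtColor(pickle.load(open("c0.pkl","rb"))["scene"]["image"],6)[180:240,205:245].astype(float)
print(g[:,13:25].mean(1).round().astype(int).tolist())
E
```

```text
col [82, 70, 66, 68, 72, 70, 60, 50, 46, 63, 47, 36, 36, 36, 36, 37, 37, 37, 36, 37, 37, 37, 36, 46, 65, 52, 63, 67, 67, 66, 70, 70, 69, 69, 68, 69, 68, 71, 73, 81, 79, 72, 85, 99, 101, 101, 100, 91, 85, 82, 92, 89, 84, 80, 79, 79, 86, 98, 111, 124]
16.025 [0.4966 0.1356 0.1601] [0.7 2.2 3.7]
[94, 80, 85, 93, 87, 85, 71, 74, 57, 70, 50, 35, 35, 36, 35, 36, 36, 36, 35, 36, 36, 35, 35, 44, 64, 51, 61, 66, 65, 65, 68, 69, 67, 67, 66, 67, 67, 70, 71, 79, 78, 70, 85, 111, 167, 195, 195, 178, 160, 132, 142, 123, 95, 80, 77, 76, 86, 111, 144, 188]
```

Sleeve is back at its original forward position, so the plug is locked. Release and retreat.

Emit:
send_rows:
  steps:
    - {"dp":[0,0,-0.5],"roll":0,"jaw":30}
    - {"dp":[0,0,-0.5],"roll":0,"jaw":60}
    - {"dp":[0,0,-0.5],"roll":0,"jaw":100}
    - {"dp":[0,0,-0.5],"roll":0,"jaw":100}
    - {"dp":[0,0,-0.5],"roll":0,"jaw":100}

```text
time_s: 16.65
tcp_pos: [0.4963, 0.1354, 0.1603]
eef_rot: [180.0, -0.0, -106.3]
contact_force: [-0.3, -0.5, -0.5]
gripper_width: 0.066
gripper_force: 0.0
```

Emit:
send_rows:
  steps:
    - {"dp":[0,0,-15],"roll":0,"jaw":100}
    - {"dp":[0,0,-50],"roll":0,"jaw":100}
    - {"dp":[0,0,-90],"roll":0,"jaw":100}
    - {"dp":[0,0,-110],"roll":0,"jaw":100}
    - {"dp":[0,0,-110],"roll":0,"jaw":100}

```text
time_s: 17.27
tcp_pos: [0.4974, 0.1359, 0.2734]
eef_rot: [-179.8, 0.2, -106.3]
contact_force: [0.2, -0.6, -0.9]
gripper_width: 0.0879
gripper_force: 0.0
```

```bash
python3 chk.py
python3 - <<'E'
from plant import r
import cv2,numpy as np
cv2.imwrite("pics/end.png",r.capture("scene")["image"][80:310,140:480])
E
```

```text
col [80, 68, 65, 66, 71, 68, 58, 49, 45, 62, 47, 36, 36, 36, 36, 36, 36, 36, 36, 36, 36, 36, 36, 45, 64, 52, 62, 66, 65, 65, 69, 70, 68, 68, 68, 68, 68, 70, 72, 80, 78, 71, 84, 98, 100, 100, 98, 90, 84, 81, 90, 88, 83, 79, 78, 78, 85, 96, 112, 133]
17.325 [0.4967 0.1357 0.2719] [-0.3  0.2 -0.9]
```

View pics/end.png

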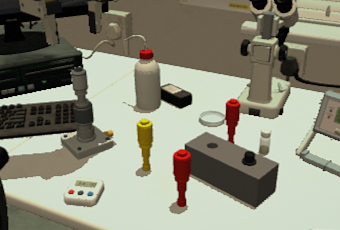

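The cartridge stands upright in the coupler at crop (78,100), the sleeve is forward, and the blanking plug (250,158), bottle (147,80) and dish (212,117) are in place.

```bash
python3 -c "
from plant import r
print(r.close_job())"
```

```text
the job is handed in; nothing more can be done
None
```

The filter cartridge is locked in the air coupler with its sleeve forward. I stopped pressing right after it tripped (about 6–7 N peak), released the cartridge, left the blanking plug, wash bottle and petri dish alone, and handed in at about 17 s.

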